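# Square the printing stone to the fence

### The arm

A 6-joint arm with a two-finger parallel gripper is mounted at the origin on the work surface. World frame = base frame: x ahead of the robot, y to its left, z up, the work surface at z = 0. Lengths are in m, angles in rad, forces in N, time in s.
With the tool pointing down it reaches from about 0.325 to 0.9 m from the base axis. Payload 6.1 kg.
Tool frame: the origin (TCP) lies at the very end of the fingers, on their centre line; the grasp point (between the pads) lies 19 mm behind it (bot.grasp_offset is the distance from the TCP to the grasp point, in m); z points along the fingers, y is the line along which they close (so a half turn about z gives the same grasp; the last joint's range is limited). The gripper opens to 87 mm and grips with 3 to 60 N. Pads are 19 mm wide; open, the fingers measure 117 mm over their backs; the gripper's body (75 mm by 190 mm) begins 51 mm behind the grasp point.
Start: joints at [-1.383, 0.22, 1.526, -0, 1.395, -0.126], TCP at [0.193, -0.594, 0.223] pointing down, gripper open.
Joint ranges: [-2.98, 2.98], [-0.91, 2.08], [0.09, 2.57], [-1.24, 4.39], [0.2, 2.65], [-2.68, 2.68]. Speed limits (rad/s): [2.57, 2.57, 3.01, 3.14, 3.14, 3.14].

### API

Orientations are given as a rotation vector (axis times angle).
In Python, from cell import bot gives the robot as it stands.
- The arm moves only by the shell command python3 -m crank 'ROWS' [FORCE]. ROWS is JSON, a list that holds one entry, the list of rows, each a list of 7 numbers: the shift along the tool's x, y, z each as a share of 0.25 m, from -1 to 1, then the turn, a rotation vector about the tool's x, y, z each as a share of 180 degrees, from -1 to 1, then the gripper command: -1 is shut, 1 is fully open, values between are in proportion. In form: [[[x, y, z, ax, ay, az, grip], ...]]. A call has 1 to 10 rows; each row shifts and turns the commanded pose from where the row before left it, along the tool's axes as they then stand; what a row does not reach is not made up. A row lasts 1/12 s, in which the tool goes at most 41.7 mm and 7.16 degrees, less where a joint would pass 70% of its speed; a pose out of reach is approached as far as the arm can. A call with a number of a shift or a turn outside -1 to 1 is refused whole. A call with a gripper value outside its range is refused whole. The fingers move at their own pace and stop on an object; FORCE is the grip in N (left out, the last holds). Time passes only in rows, so rows that do not move let the fingers close. It gives the time, the measured TCP pose, the force, the opening and the grip force at its end, in the units of the state.
- bot.sense(): the state, without advancing time (a new reading comes with each control period).
- bot.read_camera(name): name is "scene" or "side" or "wrist"; returns a dict with "pixels" (420x560x3 uint8, blue, green, red), "depth" (420x560 float32, m along the optical axis (not along the pixel's ray), 0 where there is no reading), "intrinsics" (3x3 intrinsics, pixels), "k1" (the pictures are not rectified: a ray, as slopes to the right and down, at radius r is drawn at 1 + k1 r^2 times it, then the intrinsics apply), "world_from_camera" (4x4, takes a point from camera to world coordinates); the wrist camera has in their place "mount" (4x4, takes a point from camera to tool coordinates, whose origin is the TCP and whose axes are the flange's). Camera axes: x right, y up, looking along -z (the intrinsics and any distortion apply to the point x, -y, -z); pixel columns grow to the right and rows downward; lengths in m; the calibration is good to about 2 mm. A picture is of the moment at which its call begins: read the wrist's pose just before it.
- bot.sign_off(): hands the job in; it is judged then, once.
The state is a dict: "t": time; "joint_positions": joint angles; "joint_velocities": joint speeds; "tau": joint torques, N m; "eef_pos": TCP position; "orientation": TCP orientation; "ft_force": force on the tool from outside, world axes, zero at the start; "moment": the same for the moment, N m; "gripper_width": finger opening in m; "gripper_force": force on a finger pad.
Only numpy, scipy, OpenCV 4.12 (cv2) and the standard library are available. Lean on these libraries where they do the work, as an engineer would, in place of code of your own. Each camera call takes 0.05 s, during which the arm holds its last target. There are 200 camera calls.

### The job

Turn the heavy marble printing stone by pushing its corners with the fingertips, a little at a time, until one of its two long sides (either one) lies flush against the dark wooden fence of the printing board, with no part of it past the fence's ends. Only push it: never lift, tip or carry the stone, and leave everything else on the board and table where it is. Finish with the stone at rest and the hand clear of it.

Things in the scene. Friction and masses are not known exactly. Their poses are not given: they have to be found in the camera images.
- stone: marble block, 90 (x) by 120 (y) by 34 mm tall, 0.7-1 kg; blue top, green stripe along y. Origin: centre of underside, z up. Same after a half turn. Long sides: its x = +45 and -45 mm. Starts 35 to 90 degrees off square, either way, 115 to 145 mm before fence_face. Slides under a 3-12 N push, stays when left; a push near a long side's end turns it about 0.13 rad per 10 mm and shifts it.
- fence_face (a point): middle of the fence's near face at the level of the board's top (12 mm above the table). x points through the fence, away from the robot; y along the fence, to the left; z up. Fence: fixed dark wooden bar, 280 mm long, 16 mm high above the board. The fixed white board reaches 300 mm before this face and 280 mm each way along y. Flush: the stone's centre is 45 mm before this face.
- ink_tin: small closed ink jar with a blue cap, 52 mm across, 45 mm tall, standing on the printing board near its left end; origin at the centre of its underside. A bystander.
- knife: palette knife (spatula) lying flat on the printing board near its right end, about 190 mm long, its length roughly square to the fence; origin near its middle on the underside. A bystander.
- drink_can: red drinks can, 66 mm across, 120 mm tall, standing on the table left of the board; origin at the centre of its underside. A bystander.
- tub: open white plastic tub, 120 mm across, 130 mm tall, far left; origin at the centre of its underside. A bystander.
- paint_jar: paint jar with a yellow cap, 60 mm across, 75 mm tall, far right; origin at the centre of its underside. A bystander.
- mug: blue mug, 80 mm across, 90 mm tall, on the right; origin at the centre of its underside. A bystander.

How it is judged:
By the outcome, as a careful person would: the job done as asked, in the order asked, and still so for the second after the job is handed in, with the robot touching nothing.
It also fails if it takes over 58 s, if anything falls off the work surface, if the arm or the gripper's body presses on something with over 40 N, if the wrist force passes 120 N, or if a joint passes its speed limit or range.

## Working session

There is one attempt and no reset: what is moved stays moved. The work goes in short steps, Python scripts to look and compute and a shell command to move; the robot and the scene stay as the last step left them, time stands still between calls to the robot, and variables do not carry over. Pictures are saved under pics/ and viewed, at most 10 in all, crops included, and the job is handed in when it is done.

```bash
mkdir -p pics; ls; python3 - <<'E'
from cell import bot
import cv2, numpy as np
s=bot.sense();print({k:np.round(v,3) for k,v in s.items()})
for n in ("scene","side"):
    c=bot.read_camera(n);cv2.imwrite(f"pics/{n}0.png",c["pixels"]);print(n,c["intrinsics"],c["k1"],np.round(c["world_from_camera"],3))
E
```

```text
pics
{'t': np.float64(0.0), 'joint_positions': array([-1.383,  0.221,  1.528, -0.   ,  1.395, -0.126]), 'joint_velocities': array([-0.003, -0.001, -0.001,  0.001, -0.001,  0.   ]), 'tau': array([ 2.0000e-03, -4.9461e+01, -3.8737e+01,  7.0000e-02,  5.7000e-02,
       -0.0000e+00]), 'eef_pos': array([ 0.193, -0.594,  0.221]), 'orientation': array([-3.101, -0.491,  0.   ]), 'ft_force': array([ 0.055,  0.662, -0.629]), 'moment': array([0.022, 0.005, 0.05 ]), 'gripper_force': np.float64(0.0), 'gripper_width': np.float64(0.087)}
scene [[444.94232904   0.         273.08122174]
 [  0.         444.94232904 204.58743755]
 [  0.           0.           1.        ]] -0.10546515201903427 [[ 0.406 -0.75   0.522  1.259]
 [ 0.914  0.334 -0.23  -0.343]
 [-0.002  0.57   0.821  1.147]
 [ 0.     0.     0.     1.   ]]
side [[428.16442918   0.         279.34435126]
 [  0.         428.16442918 212.56029496]
 [  0.           0.           1.        ]] 0.019855144965435747 [[-0.931  0.271 -0.245  0.235]
 [-0.365 -0.7    0.614  0.766]
 [-0.006  0.661  0.751  1.019]
 [ 0.     0.     0.     1.   ]]
```

View pics/scene0.png

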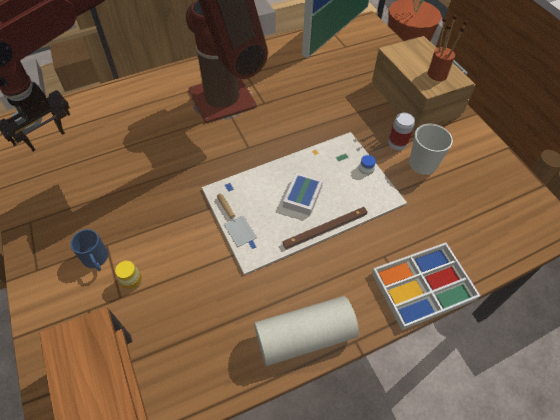

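View pics/side0.png

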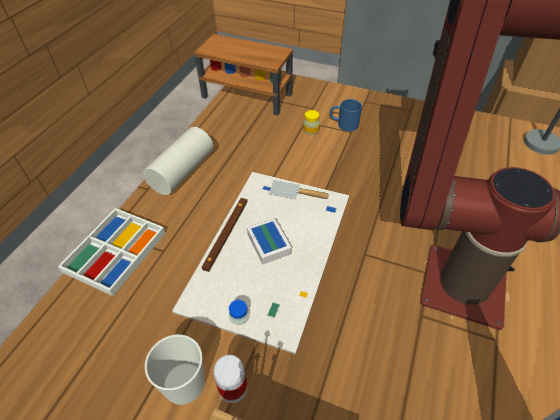

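The stone is at about (302,195) in the scene view and (270,240) in side. The fence runs (285,243)–(367,213) in scene and (207,266)–(243,202) in side. The tin and knife are well clear of the stone, left and right.

```bash
cat > h.py <<'E'
import cv2, numpy as np
from cell import bot
def cast(c,px,z,T=None):
    px=np.asarray(px,float).reshape(-1,2);K=c["intrinsics"]
    d=(px-[K[0,2],K[1,2]])/[K[0,0],K[1,1]];u=d.copy()
    for _ in range(10): u=d/(1+c["k1"]*(u**2).sum(1,keepdims=True))
    T=c["world_from_camera"] if T is None else T
    r=np.c_[u[:,0],-u[:,1],-np.ones(len(u))]@T[:3,:3].T
    return T[:3,3]+r*((z-T[2,3])/r[:,2:3])
def big(m,near=None):
    n,l,st,ce=cv2.connectedComponentsWithStats(m.astype(np.uint8))
    k=1+np.argmax(st[1:,4]) ; return l==k
def pts(m): ys,xs=np.nonzero(m);return np.c_[xs,ys]
def rect(P):
    r=cv2.minAreaRect((P[:,:2]*1000).astype(np.float32));b=cv2.boxPoints(r);e=b[1]-b[0];f=b[2]-b[1]
    L=e if np.hypot(*e)>np.hypot(*f) else f
    return np.array(r[0]),sorted(r[1]),np.degrees(np.arctan2(L[1],L[0]))%180
def stone(c,win,T=None):
    x0,y0,x1,y1=win;h=cv2.cvtColor(c["pixels"],cv2.COLOR_BGR2HSV)
    m=(h[...,0]>45)&(h[...,0]<130)&(h[...,1]>90);w=np.zeros_like(m);w[y0:y1,x0:x1]=1
    g=m&w&(h[...,0]<90);m=big(cv2.morphologyEx((m&w).astype(np.uint8),cv2.MORPH_CLOSE,np.ones((3,3))))
    return rect(cast(c,pts(m),.046,T)),rect(cast(c,pts(big(g)),.046,T))
def fence(c,win):
    x0,y0,x1,y1=win;h=cv2.cvtColor(c["pixels"],cv2.COLOR_BGR2HSV)
    m=(h[...,2]<125)&(h[...,1]>70)&((h[...,0]<25)|(h[...,0]>165));w=np.zeros_like(m);w[y0:y1,x0:x1]=1
    return rect(cast(c,pts(big(m&w)),.028))
def quad(c):
    pass
E
python3 - <<'E'
from h import *
for n,ws,wf in(("scene",(275,165,335,225),(275,200,375,255)),("side",(240,210,300,270),(195,190,250,275))):
    c=bot.read_camera(n);print(n,"stone",*stone(c,ws),"fence",fence(c,wf))
    K=c
    p={"scene":[[285,243],[367,213],[238,228],[228,205]],"side":[[207,268],[244,200],[285,187],[315,194]]}[n]
    print(np.round(cast(c,p,.02),3).tolist())
    x0,y0,x1,y1=(190,130,420,280) if n=="scene" else (170,160,360,350)
    cv2.imwrite(f"pics/{n}1.png",cv2.resize(c["pixels"][y0:y1,x0:x1],None,fx=3,fy=3))
E
```

```text
Traceback (most recent call last):
  File "h.py", line 22, in stone
    return rect(cast(c,pts(m),.046,T)),rect(cast(c,pts(big(g)),.046,T))
                                                       ~~~^^^
  File "h.py", line 12, in big
    k=1+np.argmax(st[1:,4]) ; return l==k
        ~~~~~~~~~^^^^^^^^^^
ValueError: attempt to get argmax of an empty sequence
```

```bash
sed -i 's/g=m&w&(h\[...,0\]<90)/p=c["pixels"].astype(int);g=m\&w\&(p[...,1]>p[...,0]+5)/; s/\[...,1\]>90)/[...,1]>70)/; /def quad/,$d' h.py
python3 - <<'E'
from h import *
for n,ws,wf in(("scene",(275,165,335,225),(275,200,375,255)),("side",(240,210,300,270),(195,190,250,275))):
    c=bot.read_camera(n)
    x0,y0,x1,y1=(190,130,420,280) if n=="scene" else (170,160,360,350)
    cv2.imwrite(f"pics/{n}1.png",cv2.resize(c["pixels"][y0:y1,x0:x1],None,fx=3,fy=3))
    p={"scene":[[285,243],[367,213],[238,228],[228,205]],"side":[[207,268],[244,200],[285,187],[315,194]]}[n]
    print(np.round(cast(c,p,.02),3).tolist())
    print(n,"fence",fence(c,wf),"stone",*stone(c,ws))
E
```

```text
[[0.682, -0.051, 0.02], [0.689, 0.222, 0.02], [0.579, -0.157, 0.02], [0.489, -0.155, 0.02]]
scene fence (array([686.25744629,  80.49648285]), [27.061315536499023, 279.0872497558594], np.float32(91.827286)) stone (array([547.30041504,  71.08049011]), [67.21482849121094, 97.95560455322266], np.float32(135.23096)) (array([547.47576904,  70.87425995]), [12.98527717590332, 93.55945587158203], np.float32(134.89963))
[[0.674, 0.214, 0.02], [0.686, -0.059, 0.02], [0.585, -0.161, 0.02], [0.483, -0.166, 0.02]]
side fence (array([680.0614624 ,  84.91691589]), [23.883813858032227, 285.6708984375], np.float32(91.97042)) stone (array([549.22442627,  68.89646912]), [70.00316619873047, 98.28883361816406], np.float32(135.14655)) (array([548.76623535,  68.05656433]), [14.152627944946289, 97.45276641845703], np.float32(134.98737))
```

View pics/side1.png

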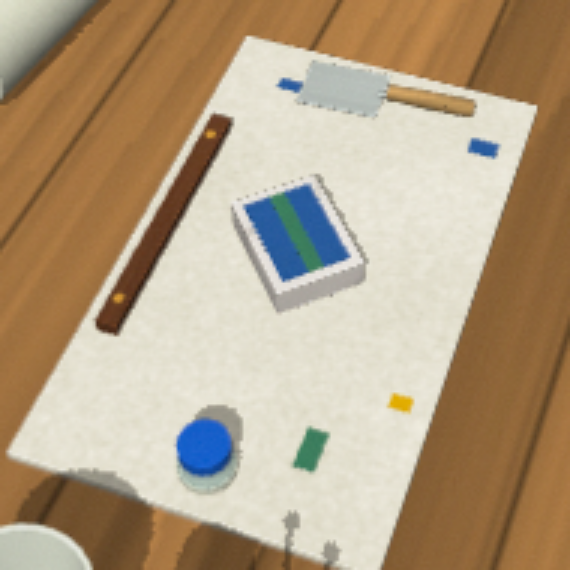

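The side crop shows the stone skewed: its long axis is at 135° in world, and the fence runs at 92°. The stone centre is about (548,70) mm, 124 mm before the face, so it needs a turn of about −43°. Both views agree and the sizes fit. First I'll move to standoff behind the stone's near-left end.

```bash
python3 -m crank '[[[0.1,-0.114,0,0,0,0,-1],[0.1,-0.114,0,0,0,0,-1],[0.1,-0.114,0,0,0,0,-1],[0.1,-0.114,0,0,0,0,-1],[0.1,-0.114,0,0,0,0,-1],[0.1,-0.114,0,0,0,0,-1],[0.1,-0.114,0,0,0,0,-1],[0.1,-0.114,0,0,0,0,-1],[0.1,-0.114,0,0,0,0,-1]]]' 20
python3 -m crank '[[[0.1,-0.114,0,0,0,0,-1],[0.1,-0.114,0,0,0,0,-1],[0.1,-0.114,0,0,0,0,-1],[0.1,-0.114,0,0,0,0,-1],[0.1,-0.114,0,0,0,0,-1],[0.1,-0.114,0,0,0,0,-1],[0.1,-0.114,0,0,0,0,-1],[0.1,-0.114,0,0,0,0,-1],[0.1,-0.114,0,0,0,0,-1],[0,0,0,0,0,0,-1]]]'
```

```text
t: 1.0
eef_pos: [0.328, -0.2793, 0.2226]
orientation: [3.103, 0.49, 0.001]
ft_force: [1.1, 1.4, 0.1]
gripper_width: 0.0347
gripper_force: 0.0
t: 1.83
eef_pos: [0.464, 0.038, 0.2227]
orientation: [-3.099, -0.499, -0.003]
ft_force: [-0.4, -0.1, 0.1]
gripper_width: 0.0002
gripper_force: 0.0
```

```bash
python3 -m crank '[[[-0.02,0.017,0.13,0,0,0,-1],[-0.02,0,0.13,0,0,0,-1],[0,0,0.13,0,0,0,-1],[0,0,0.13,0,0,0,-1],[0,0,0.13,0,0,0,-1],[0,0,0.08,0,0,0,-1],[0,0,0.06,0,0,0,-1],[0,0,0,0,0,0,-1]]]'
```

```text
t: 2.5
eef_pos: [0.451, 0.0254, 0.0216]
orientation: [-3.101, -0.49, 0.01]
ft_force: [-0.1, 0.3, -0.5]
gripper_width: 0.0002
gripper_force: 0.0
```

```bash
python3 -m crank '[[[0.036,-0.018,0,0,0,0,-1],[0.036,-0.018,0,0,0,0,-1],[0.036,-0.018,0,0,0,0,-1],[0.02,-0.01,0,0,0,0,-1],[0.02,-0.01,0,0,0,0,-1],[0.02,-0.01,0,0,0,0,-1],[0.02,-0.01,0,0,0,0,-1],[0.02,-0.01,0,0,0,0,-1],[0,0,0,0,0,0,-1]]]'
cat > look.py <<'E'
from h import *
import sys
s=bot.sense();print(s["t"],np.round(s["eef_pos"],4),np.round(s["ft_force"],1))
for n,ws in(("scene",(260,150,345,235)),("side",(215,200,305,275))):
    c=bot.read_camera(n)
    for r in stone(c,ws): print(n,np.round(r[0]),np.round(r[1]),r[2])
    if len(sys.argv)>1:
        x0,y0,x1,y1=(190,130,420,280) if n=="scene" else (170,160,360,350)
        cv2.imwrite(f"pics/{n}_{sys.argv[1]}.png",cv2.resize(c["pixels"][y0:y1,x0:x1],None,fx=3,fy=3))
E
python3 look.py a
```

```text
t: 3.25
eef_pos: [0.4951, 0.0667, 0.0253]
orientation: [-3.103, -0.493, 0.005]
ft_force: [-3.9, -0.9, 2.8]
gripper_width: 0.0007
gripper_force: 2.0
3.25 [0.4951 0.0667 0.0253] [-3.9 -0.9  2.8]
scene [559.  77.] [68. 98.] 126.0184
scene [560.  76.] [13. 93.] 125.784164
side [560.  75.] [ 71. 100.] 125.86039
side [560.  74.] [15. 98.] 125.98458
```

```bash
python3 -m crank '[[[0.02,-0.005,0.004,0,0,0,-1],[0.02,-0.005,0.004,0,0,0,-1],[0.02,-0.005,0.002,0,0,0,-1],[0.02,-0.005,0,0,0,0,-1],[0.02,-0.005,0,0,0,0,-1],[0,0,0,0,0,0,-1]]]'
python3 look.py b
```

```text
t: 3.85
eef_pos: [0.5173, 0.0803, 0.0225]
orientation: [-3.102, -0.492, 0.003]
ft_force: [-3.0, 0.7, 0.1]
gripper_width: 0.0007
gripper_force: 1.5
3.85 [0.5173 0.0803 0.0225] [-3.   0.7  0.1]
scene [580.  82.] [67. 98.] 115.93762
scene [580.  82.] [12. 95.] 115.19549
side [587.  82.] [53. 99.] 114.46106
side [581.  79.] [14. 99.] 116.65537
```

```bash
python3 -m crank '[[[0.02,0,0,0,0,0,-1],[0.02,0,0,0,0,0,-1],[0.02,0.002,0,0,0,0,-1],[0.02,0.002,0,0,0,0,-1],[0.02,0.002,0,0,0,0,-1],[0,0,0,0,0,0,-1]]]'
python3 look.py c
```

```text
t: 4.45
eef_pos: [0.542, 0.0862, 0.0224]
orientation: [-3.103, -0.491, 0.001]
ft_force: [-2.1, 0.9, -0.7]
gripper_width: 0.0003
gripper_force: 0.9
4.45 [0.542  0.0862 0.0224] [-2.1  0.9 -0.7]
scene [603.  82.] [68. 98.] 107.54403
scene [602.  82.] [14. 95.] 107.25617
side [614.  82.] [51. 96.] 111.14608
side [604.  78.] [15. 97.] 107.88794
```

View pics/scene_c.png

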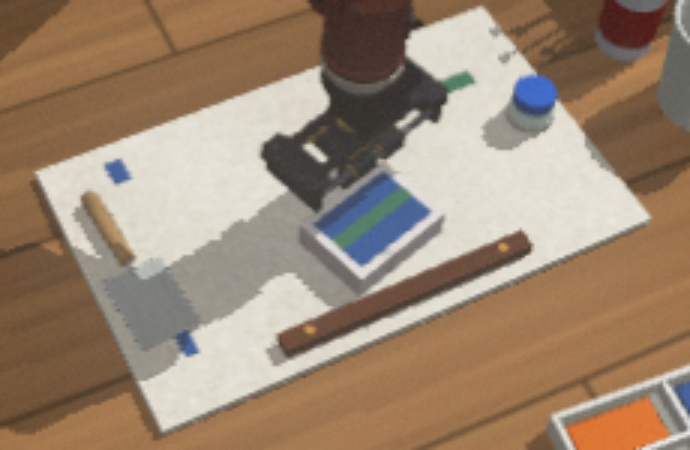

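The stone is at 107.5°, centre (603,82) mm, with its right front corner about 9 mm from the fence (crop pixel ~(360,290)). Next I'll back off, square the tool to the fence and spread the fingers, so both fingertips can finish the turn.

```bash
python3 -m crank '[[[-0.06,0,0,0,0,0,-1],[-0.09,0,0,0,0,0,-1],[-0.08,0,0,0,0,0,-1],[0,0,0,0,0,0.03,0.6],[0,0,0,0,0,0.03,0.6],[0,0,0,0,0,0.03,0.6],[0,-0.03,0,0,0,0,0.6],[0,-0.03,0,0,0,0,0.6],[0,0,0,0,0,0,0.6],[0,0,0,0,0,0,0.6]]]'
python3 look.py d
```

```text
t: 5.38
eef_pos: [0.487, 0.0839, 0.0227]
orientation: [3.141, 0.054, 0.001]
ft_force: [-0.6, 0.2, 0.1]
gripper_width: 0.0391
gripper_force: 0.0
5.3833 [0.487  0.0839 0.0227] [-0.6  0.2  0.1]
scene [602.  81.] [69. 98.] 107.829475
scene [602.  81.] [14. 94.] 107.26237
side [604.  79.] [ 70. 100.] 108.02157
side [604.  78.] [14. 97.] 107.878426
```

```bash
python3 -m crank '[[[0.03,0.003,0,0,0,0,0.6],[0.04,0.002,0,0,0,0,0.6],[0.04,0.002,0,0,0,0,0.6],[0.04,0,0,0,0,0,0.6],[0.02,0,0,0,0,0,0.6],[0.02,0,0,0,0,0,0.6],[0.02,0,0,0,0,0,0.6],[0.02,0,0,0,0,0,0.6],[0.02,0,0,0,0,0,0.6],[0.02,0,0,0,0,0,0.6]]]'
python3 look.py e
```

```text
t: 6.32
eef_pos: [0.552, 0.0846, 0.0217]
orientation: [-3.14, -0.05, 0.009]
ft_force: [-7.0, 2.9, 5.4]
gripper_width: 0.0697
gripper_force: 3.3
6.3167 [0.552  0.0846 0.0217] [-7.   2.9  5.4]
scene [616.  75.] [68. 99.] 99.52849
scene [615.  76.] [15. 96.] 100.411804
side [620.  73.] [ 65. 100.] 98.90422
side [621.  60.] [13. 58.] 99.87697
```

```bash
python3 -m crank '[[[0.015,0,0,0,0,0,0.6],[0.015,0,0,0,0,0,0.6],[0.015,0,0,0,0,0,0.6],[0.015,0,0,0,0,0,0.6],[0,0,0,0,0,0,0.6],[0,0,0,0,0,0,0.6]]]'
python3 look.py f
```

```text
t: 6.92
eef_pos: [0.5691, 0.0839, 0.0222]
orientation: [3.141, 0.049, -0.001]
ft_force: [-2.1, 0.3, -0.2]
gripper_width: 0.0694
gripper_force: 0.9
6.9167 [0.5691 0.0839 0.0222] [-2.1  0.3 -0.2]
scene [626.  69.] [68. 97.] 92.31044
scene [625.  70.] [14. 95.] 92.24738
side [650.  71.] [53. 90.] 66.73774
side [631.  67.] [ 5. 16.] 86.756836
```

```bash
for i in 1 2; do python3 -m crank '[[[0.006,0,0,0,0,0,0.6],[0.006,0,0,0,0,0,0.6],[0,0,0,0,0,0,0.6]]]' | egrep 'eef|ft_'; done; python3 look.py g
```

```text
eef_pos: [0.57, 0.084, 0.0223]
ft_force: [-11.1, 0.5, 7.1]
eef_pos: [0.57, 0.084, 0.0223]
ft_force: [-22.6, -0.1, 17.1]
7.5167 [0.57   0.084  0.0223] [-22.6  -0.1  17.1]
scene [626.  70.] [68. 99.] 91.56824
scene [626.  70.] [14. 95.] 91.74386
side [650.  75.] [46. 84.] 74.16467
side [633.  71.] [2. 8.] 75.68997
```

The force rises with no motion, so the stone is seated. I'll retract straight back, lift and check.

```bash
python3 -m crank '[[[-0.02,0,0,0,0,0,0.6],[-0.04,0,0,0,0,0,0.6],[-0.08,0,0,0,0,0,0.6],[-0.1,0,0,0,0,0,0.6],[-0.05,0,-0.1,0,0,0,0.6],[0,0,-0.13,0,0,0,0.6],[0,0,-0.13,0,0,0,0.6],[0,0,-0.13,0,0,0,0.6],[0,0,0,0,0,0,0.6],[0,0,0,0,0,0,0.6]]]'
sed -i 's/215,200,305,275/200,190,290,275/' look.py; python3 look.py h
python3 - <<'E'
from h import *
from scipy.spatial.transform import Rotation as R
s=bot.sense();c=bot.read_camera("wrist");cv2.imwrite("pics/wrist_h.png",c["pixels"])
E
```

```text
t: 8.45
eef_pos: [0.5059, 0.0817, 0.1486]
orientation: [3.141, 0.048, 0.013]
ft_force: [0.7, -0.5, -0.6]
gripper_width: 0.0695
gripper_force: 0.0
8.45 [0.5059 0.0817 0.1486] [ 0.7 -0.5 -0.6]
scene [626.  69.] [69. 97.] 91.72438
scene [626.  70.] [14. 95.] 91.90222
side [627.  67.] [ 72. 100.] 90.05743
side [628.  67.] [15. 98.] 91.887726
```

View pics/side_h.png

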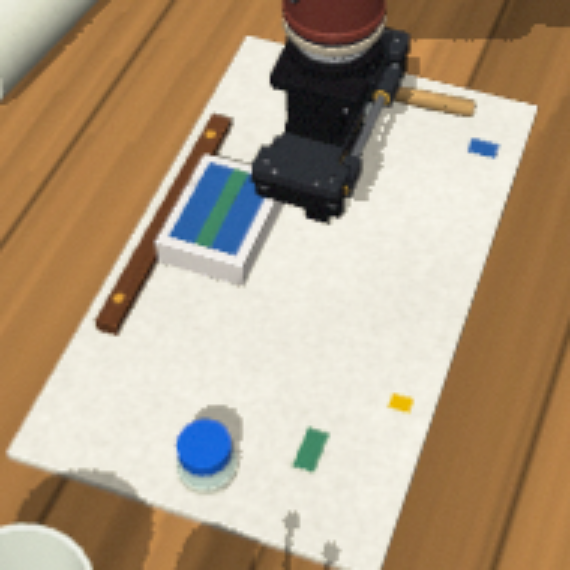

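View pics/wrist_h.png

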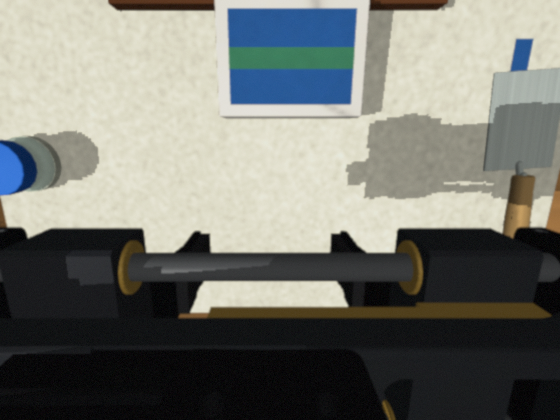

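The stone's long side sits against the fence in both views: wrist stone spans columns 215–370 at the top edge, with the fence running past it on both sides. It measures 91.8° against the fence's 91.9°, and the tin and knife are unmoved. I'm handing the job in.

```bash
python3 -c "
from cell import bot
print(bot.sign_off())"
```

```text
the job is handed in; nothing more can be done
None
```

The stone now lies with a long side flush against the fence and within its ends, the hand is clear of it, the tin and knife look unmoved, and the job was handed in after about 8.5 s of robot time.

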